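Bring the twine spool to its dispenser and hold it ready over the mouth

TASK

Draw the red-and-white twine spool straight up off its post and carry it over the mug, mill and jar in between to the open cream dispenser canister. Finish holding it there in the gripper, still and upright, centred over the mouth so that it could be lowered straight in, with its lower end about a finger's width above the rim and touching nothing: I will then feed its loose end out through the brass eyelet before it goes in. Leave everything else where it stands.

Things in the scene. Friction and masses are not known exactly. Their poses are not given: they have to be found in the camera images.
- spool_red_mid (a point): Centre (half-way up, on the axis) of the red-and-white spool: off-white yarn with crossing red strands, a wound cylinder 56 mm in diameter and 70 mm high with a 20 mm bore right through it, 0.12 kg (mass varies by a third). It stands upright on one of the two posts of the stand, either one; its lower end is 35 mm below this point. Being round it has no front.
- spool_plain_mid (a point): Centre of the other spool: same size and shape, plain straw-coloured natural twine, on the other post. Stays where it is.
- stand: Loose twine stand, 1.2 kg: oak base 190 (its x) x 80 (its y) x 18 mm high with two round steel posts, 14 mm thick, at x = +55 and -55 mm on its centre line, their domed tips 98 mm above the worktop, so 10 mm above the top of a seated spool. The spools slide freely on the posts (3 mm of play all round). Origin: centre of the underside, on the worktop.
- canister_rim (a point): Centre of the mouth, level with the rim, of the open cream canister with a dark rim and a small brass eyelet low in its wall: 82 mm outside, 76 mm inside diameter, 95 mm high, loose, 0.35 kg, upright on the worktop, so this point is 95 mm above it.
- lid: The canister's lid, cream with a wooden knob, 86 mm in diameter and 32 mm high, lying on the worktop beside the canister. Origin: centre of its underside.
- pepper_mill: Dark wooden pepper mill, 58 mm in diameter, 160 mm high, standing between stand and canister. The tallest thing there. Origin: centre of its underside.
- mug_plain: White mug with yellow stripes, 101 mm high, body 86 mm in diameter, 116 mm long with its handle, standing in the same row. Origin: centre of its underside.
- honey_jar: Honey jar with a red cap, 62 mm in diameter, 86 mm high, standing in the same row. Origin: centre of its underside.
Not all that is in view belongs to the job. What is shaped like the part that bears canister_rim but green is not meant.

How it is judged:
By the outcome, as a careful person would: the job done as asked, in the order asked, and still so for the second after the job is handed in, while the arm keeps its last pose, push and grip.
It also fails if it takes over 48 s, if anything falls off the work surface, if the arm or the gripper's body presses on something with over 40 N, if the wrist force passes 120 N, or if a joint passes its speed limit or range.

ROBOT

A 6-joint arm with a two-finger parallel gripper is mounted at the origin on a cart in front of the work surface, level with it; the furniture and walls round the work are solid. World frame = base frame: x ahead of the robot, y to its left, z up, the work surface at z = 0. Lengths are in m, angles in rad, forces in N, time in s.
With the tool pointing down it reaches from about 0.35 to 0.725 m from the base axis. Payload 4.3 kg.
Tool frame: the origin (TCP) lies midway between the tips of the shut fingers; the grasp point (between the pads) lies 19 mm behind it; z points along the fingers, y is the line along which they close (so a half turn about z gives the same grasp; the last joint's range is limited). The gripper opens to 85 mm and grips with 20 to 120 N. Pads are 22 mm wide; open, the fingers measure 114 mm over their backs; the gripper's body (76 mm by 85 mm) begins 54 mm behind the grasp point. The pads swing forward as they close: fully open they stand 13 mm farther back than shut.
Start: joints at [1.076, 0.377, 0.081, 1.274, 0, 1.46], TCP at [0.216, 0.533, 0.231] pointing down, gripper open.
Joint ranges: [-2.72, 2.72], [-0.84, 1.66], [-1.02, 1.22], [-1.77, 2.12], [-1.37, 1.28], [-3.14, 3.14]. Speed limits (rad/s): [2.57, 2.57, 3.14, 3.14, 3.14, 3.14].

INTERFACE

Orientations are given as a unit quaternion [w, x, y, z].
In Python, from station import r, solve_ik, status, vision gives the robot as it stands. The module is installed in compiled form; this text tells all that it offers. Calls block until the motion is done:
- r.reach(position, orientation): joint-space move of the TCP to a pose.
- r.move_straight(position, speed=0.15, ori=None, f_stop=None): straight line of the TCP; ori=None keeps the orientation; speed is the mean speed in m/s. With f_stop (N) it stops when the force on the tool has changed by that much, and returns True; else False.
- r.movej(angles): joint-space move.
- r.let_go() and r.grab(effort=None): open the fingers fully, or close them until they stop; effort is the grip in N (None keeps the last).
- r.sleep(seconds).
- solve_ik(position, orientation): joint angles nearest the present ones, or None.
- status.observe(): the state.
- vision.snapshot(name): name is "side" or "top" or "wrist"; returns a dict with "color" (480x640x3 uint8, blue, green, red), "fx", "fy", "cx", "cy" (pixels), "T" (4x4, takes a point from camera to world coordinates). Camera axes: x right, y down, z forward; pixel columns grow to the right and rows downward; lengths in m; the calibration is good to about 2 mm. A picture is of the moment at which its call begins. There is no depth.
A pose or a line that the arm cannot do raises r.PlanningError and nothing moves.
- r.close_job(): hands the job in; it is judged then, once.
The state is a dict: "time": time; "joint_positions": joint angles; "joint_velocities": joint speeds; "effort": joint torques, N m; "eef_pos": TCP position; "eef_rot": TCP orientation; "ft_force": force on the tool from outside, world axes, zero at the start; "moment": the same for the moment, N m; "grip_width": finger opening in m; "grip_force": force on a finger pad.
Only numpy, scipy, OpenCV 4.12 (cv2) and the standard library are available. Lean on these libraries where they do the work, as an engineer would, in place of code of your own. Each camera call takes 0.05 s, during which the arm holds its last target. There are 200 camera calls.

## Working session

There is one attempt and no reset: what is moved stays moved. The work goes in short steps, each a Python script; the robot and the scene stay as the last script left them, time stands still between calls to the robot, and variables do not carry over. Pictures are saved under pics/ and viewed, at most 10 in all, crops included, and the job is handed in when it is done.

```bash
mkdir -p pics; python3 - <<'E'
from station import r, solve_ik, status, vision
import cv2, numpy as np, pickle
d={}
for n in("side","top"):
    s=vision.snapshot(n); d[n]=s; cv2.imwrite(f"pics/{n}0.png",s["color"]); print(n,s["fx"],s["fy"],s["cx"],s["cy"]); print(np.round(s["T"],3))
pickle.dump(d,open("s0.pkl","wb"))
o=status.observe(); print(o["time"],o["eef_pos"],o["eef_rot"],o["grip_width"])
E
```

```text
side 562.7130039654907 562.7130039654907 320.9667845891134 247.02627651103833
[[-0.999 -0.038  0.021  0.536]
 [-0.042  0.7   -0.713  0.594]
 [ 0.012 -0.713 -0.701  0.726]
 [ 0.     0.     0.     1.   ]]
top 615.5314847746902 615.5314847746902 310.5231778868811 244.87837867158885
[[-1.000e-03 -9.880e-01  1.550e-01  3.760e-01]
 [-1.000e+00  2.000e-03  5.000e-03 -8.100e-02]
 [-5.000e-03 -1.550e-01 -9.880e-01  1.122e+00]
 [ 0.000e+00  0.000e+00  0.000e+00  1.000e+00]]
0.1 [0.21554279 0.53243427 0.23044057] [-2.80588243e-04  1.91214280e-01  9.81547875e-01 -8.88429859e-04] 0.08506128874282752
```

View pics/top0.png

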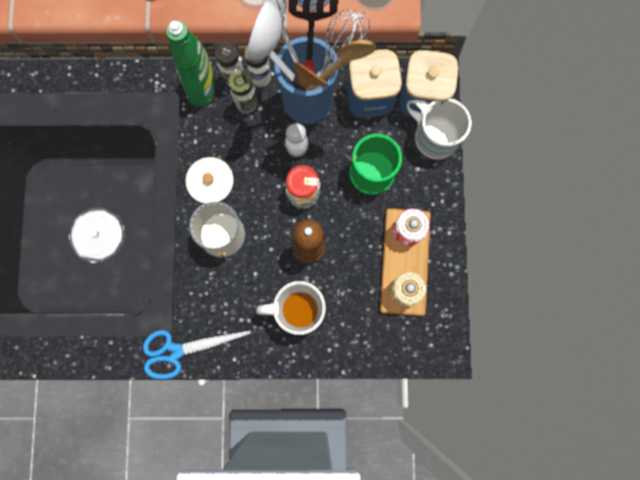

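View pics/side0.png

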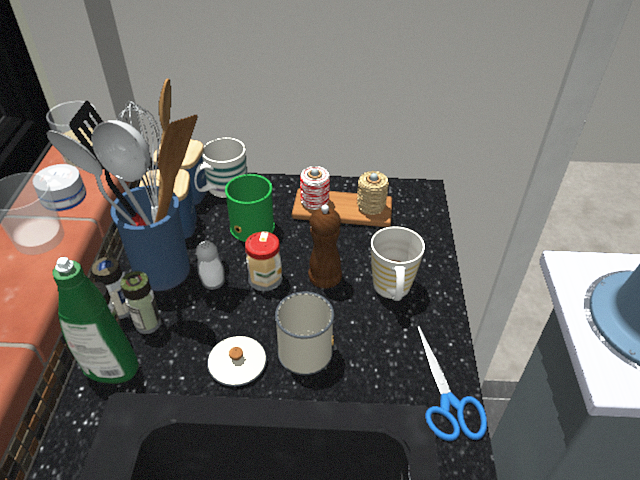

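Top view: the red spool is at about (412,225), the plain spool at (409,288), the cream canister at (216,230) with its lid at (209,180), mug (300,308), mill (308,240), jar (303,187).
Candidates for the canister: cream (216,230), or green (375,163). Cream with a dark rim fits; green is excluded. For the spool, the red-crossed one fits, not the straw-coloured one. I'll confirm both in one enlarged crop.

```bash
python3 - <<'E'
import cv2,numpy as np,pickle
d=pickle.load(open("s0.pkl","rb"))
def crop(n,u,v,w=66,h=50,k=6):
    c=cv2.resize(d[n]["color"][v:v+h,u:u+w],None,fx=k,fy=k,interpolation=cv2.INTER_CUBIC)
    for i in range(0,w,10):
        cv2.line(c,(i*k,0),(i*k,5),(255,0,255),1); cv2.putText(c,str(u+i),(i*k,14),0,.3,(255,0,255),1)
    for j in range(0,h,10):
        cv2.line(c,(0,j*k),(5,j*k),(255,0,255),1); cv2.putText(c,str(v+j),(6,j*k+4),0,.3,(255,0,255),1)
    return c
a=np.hstack([crop("top",380,200),crop("top",185,198,66,50)[:, :396]])
b=np.hstack([crop("side",284,160),cv2.resize(crop("side",265,285,88,67,6),(396,300))])
cv2.imwrite("pics/crop.png",np.vstack([a,b]))
E
```

```text
(no output)
```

View pics/crop.png

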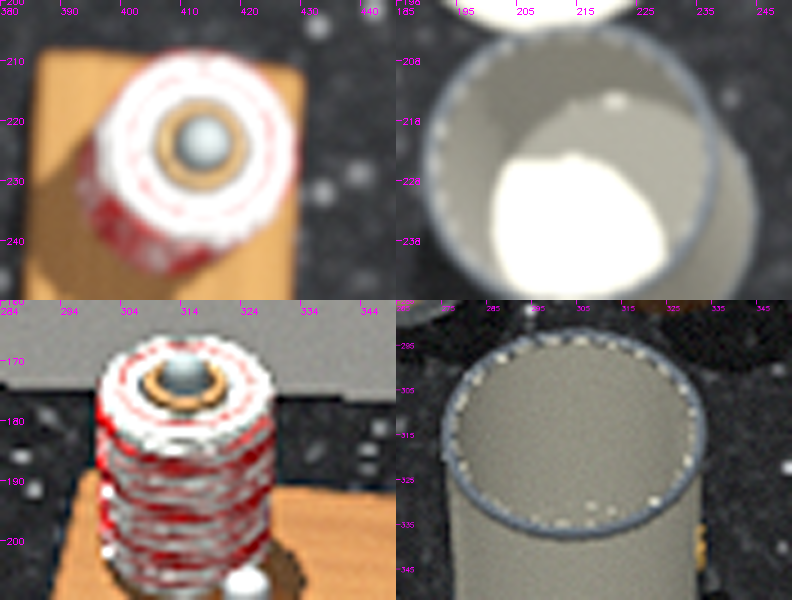

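The crop confirms the red-on-white spool: top-face centre at top (411.7,224.5), side (314.8,175.8). It also confirms the cream canister with dark rim and brass eyelet: rim centre at top (214.2,226), side (304.5,314.6).

```bash
cat > h.py <<'E'
import numpy as np
def ray(s,u,v):
    T=s["T"]; return T[:3,3], T[:3,:3]@np.array([(u-s["cx"])/s["fx"],(v-s["cy"])/s["fy"],1])
def onz(s,u,v,z):
    o,d=ray(s,u,v); return o+d*(z-o[2])/d[2]
def tri(s1,p1,s2,p2):
    A=np.zeros((3,3)); b=np.zeros(3)
    for s,p in((s1,p1),(s2,p2)):
        o,d=ray(s,*p); d=d/np.linalg.norm(d); M=np.eye(3)-np.outer(d,d); A+=M; b+=M@o
    return np.linalg.solve(A,b)
def down(yaw): # tool z down, closing axis (tool y) at yaw in world xy
    from scipy.spatial.transform import Rotation as R
    y=np.array([np.cos(yaw),np.sin(yaw),0]); z=np.array([0,0,-1.]); x=np.cross(y,z)
    q=R.from_matrix(np.c_[x,y,z]).as_quat(); return q[[3,0,1,2]]
E
python3 - <<'E'
from h import *; import pickle
from station import solve_ik,status
d=pickle.load(open("s0.pkl","rb")); t,s=d["top"],d["side"]
np.set_printoptions(precision=4,suppress=True)
for n,a,b,z in(("spool top",(411.7,224.5),(314.8,175.8),.088),("post tip",(412.7,223.7),(314.8,172.5),.098),("rim",(214.2,226),(304.5,314.6),.095)):
    print(n,onz(t,*a,z),onz(s,*b,z),tri(t,a,s,b))
print("stand corners",[onz(t,*p,.018)[:2] for p in((387,209),(430,211),(425,315),(381,313))])
for n,p,z in(("plain tip",(409.5,288),.098),("mill",(307,230),.16),("jar",(303,181),.086),("mug",(299,307),.101),("green",(375,155),.095),("bottle",(176,29),.25),("utensil",(370,45),.3),("wallbase",(468,250),0)):
    print(n,onz(t,*p,z)[:2])
R=np.array; 
for P in((.39,-.245,.042),(.39,-.245,.30),(.40,.075,.3),(.40,.075,.14)):
  for yaw in(np.pi/2,-np.pi/2,0,np.pi): print(P,round(yaw,2),solve_ik(P,down(yaw)))
q=status.observe()["eef_rot"]; print(q, down(np.pi/2))
E
```

```text
spool top [ 0.5728 -0.2487  0.088 ] [ 0.5744 -0.2421  0.088 ] [ 0.5743 -0.2497  0.0821]
post tip [ 0.5723 -0.2488  0.098 ] [ 0.5743 -0.2389  0.098 ] [ 0.5744 -0.2503  0.0893]
rim [0.5695 0.0876 0.095 ] [0.5726 0.0911 0.095 ] [0.5716 0.0881 0.0908]
stand corners [array([ 0.6151, -0.2156]), array([ 0.6112, -0.2941]), array([ 0.422 , -0.2794]), array([ 0.4257, -0.2011])]
plain tip [ 0.4634 -0.2406]
mill [ 0.5505 -0.0707]
jar [ 0.6502 -0.063 ]
mug [ 0.432  -0.0569]
green [ 0.6937 -0.1875]
bottle [0.8448 0.1272]
utensil [ 0.7924 -0.162 ]
wallbase [ 0.5416 -0.3652]
(0.39, -0.245, 0.042) 1.57 [-0.6988  0.3077 -0.5527  0.7104  0.     -0.6988]
(0.39, -0.245, 0.042) -1.57 [-0.6988  0.3077 -0.5527  0.7104  0.      2.4428]
(0.39, -0.245, 0.042) 0 [-0.6988  0.3077 -0.5527  0.7104  0.      0.872 ]
(0.39, -0.245, 0.042) 3.14 [-0.6988  0.3077 -0.5527  0.7104  0.     -2.2696]
(0.39, -0.245, 0.3) 1.57 [-0.6988  0.1326 -0.066   1.3721  0.     -0.6988]
(0.39, -0.245, 0.3) -1.57 [-0.6988  0.1326 -0.066   1.3721  0.      2.4428]
(0.39, -0.245, 0.3) 0 [-0.6988  0.1326 -0.066   1.3721  0.      0.872 ]
(0.39, -0.245, 0.3) 3.14 [-0.6988  0.1326 -0.066   1.3721  0.     -2.2696]
(0.4, 0.075, 0.3) 1.57 [ 0.0292  0.0235 -0.186   1.3613  0.      0.0292]
(0.4, 0.075, 0.3) -1.57 [ 0.0292  0.0235 -0.186   1.3613  0.     -3.1124]
(0.4, 0.075, 0.3) 0 [ 0.0292  0.0235 -0.186   1.3613  0.      1.6   ]
(0.4, 0.075, 0.3) 3.14 [ 0.0292  0.0235 -0.186   1.3613  0.     -1.5416]
(0.4, 0.075, 0.14) 1.57 [ 0.0292  0.0981 -0.5296  0.9432  0.      0.0292]
(0.4, 0.075, 0.14) -1.57 [ 0.0292  0.0981 -0.5296  0.9432  0.     -3.1124]
(0.4, 0.075, 0.14) 0 [ 0.0292  0.0981 -0.5296  0.9432  0.      1.6   ]
(0.4, 0.075, 0.14) 3.14 [ 0.0292  0.0981 -0.5296  0.9432  0.     -1.5416]
[-0.0003  0.1912  0.9815 -0.0009] [0. 0. 1. 0.]
```

Everything is in reach and sizes check (canister rim y/x agree within 3–4 mm, posts 110 mm apart). Setting out above the spool for a close look.

```bash
python3 - <<'E'
from h import *; import cv2,pickle
from station import r,status,vision
q=down(np.deg2rad(86))
r.reach([.573,-.249,.25],q)
r.sleep(.3)
s=vision.snapshot("wrist"); pickle.dump(s,open("w1.pkl","wb")); cv2.imwrite("pics/w1.png",s["color"])
o=status.observe(); print(o["time"],o["eef_pos"],o["ft_force"],np.round(s["T"],3),s["fx"])
E
```

```text
3.4667 [ 0.57306596 -0.24880236  0.24999501] [0.04544288 0.25834333 0.01164206] [[ 0.07   0.959  0.275  0.503]
 [ 0.998 -0.067 -0.019 -0.244]
 [ 0.     0.276 -0.961  0.392]
 [ 0.     0.     0.     1.   ]] 364.0728803509838
```

View pics/w1.png

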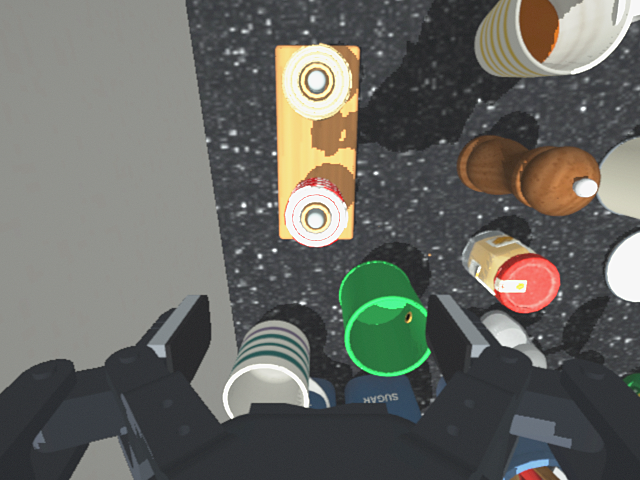

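The wrist view shows the red spool's top face at about (316,217), the post tip (316,218), the plain spool's post tip (317,80), and clear space around for the fingers.

```bash
python3 - <<'E'
from h import *; import pickle,cv2
s=pickle.load(open("w1.pkl","rb"));t=pickle.load(open("s0.pkl","rb"))["top"]
g=cv2.cvtColor(s["color"],cv2.COLOR_BGR2HSV)[180:250,280:352]
m=((g[...,2]>170)&(g[...,1]<70)).astype(np.uint8)
c=max(cv2.findContours(m,0,2)[0],key=cv2.contourArea); (u,v),R=cv2.minEnclosingCircle(c); x=cv2.boundingRect(c); print(u+280,v+180,R,x)
e=cv2.fitEllipse(cv2.convexHull(c)); print(e)
p=(e[0][0]+280,e[0][1]+180)
print("top face",onz(s,*p,.088),"tip",onz(s,316,218,.098),"plain",onz(s,317,80.5,.098))
print("tri",tri(s,p,t,(411.7,224.5)))
dd=onz(s,p[0]-R,p[1],.088)-onz(s,p[0]+R,p[1],.088);print("diam",np.linalg.norm(dd))
E
```

```text
315.7431640625 212.88537979125977 33.387203216552734 (5, 4, 64, 63)
((35.36396789550781, 34.69904327392578), (61.61381912231445, 64.9520263671875), 126.86953735351562)
top face [ 0.57158569 -0.25069301  0.088     ] tip [ 0.57215968 -0.25014051  0.098     ] plain [ 0.46676457 -0.24185514  0.098     ]
tri [ 0.57542269 -0.25112742  0.07244729]
diam 0.057102265285345226
```

```bash
python3 - <<'E'
from h import *; import cv2
from station import r,status,vision
f=lambda k:(lambda o:print(k,round(o["time"],2),np.round(o["eef_pos"],4),np.round(o["ft_force"],2),round(o["grip_width"],4),round(o["grip_force"],1)))(status.observe())
P=[.573,-.250]
r.move_straight(P+[.10],.12)
f("pre")
if r.move_straight(P+[.042],.06,f_stop=8): f("hit"); raise SystemExit
f("down"); r.grab(40); f("grip")
if r.move_straight(P+[.06],.03,f_stop=12): f("bound"); raise SystemExit
f("lift18"); 
if r.move_straight(P+[.265],.09,f_stop=14): f("bound2"); raise SystemExit
f("up"); cv2.imwrite("pics/side1.png",vision.snapshot("side")["color"][100:400,150:550])
E
```

```text
pre 4.87 [ 0.5737 -0.2503  0.1009] [ 0.86 -0.33 -0.39] 0.0853 0.0
down 5.98 [ 0.5734 -0.2502  0.0425] [-0.44 -0.31  0.76] 0.0855 0.0
grip 6.42 [ 0.5734 -0.2502  0.0425] [-0.12  0.4   3.21] 0.0482 41.7
lift18 7.17 [ 0.573 -0.25   0.06 ] [ 0.15 -0.2  -1.44] 0.0481 41.4
up 9.59 [ 0.5728 -0.2499  0.2645] [ 0.22  0.55 -2.15] 0.0483 41.4
```

View pics/side1.png

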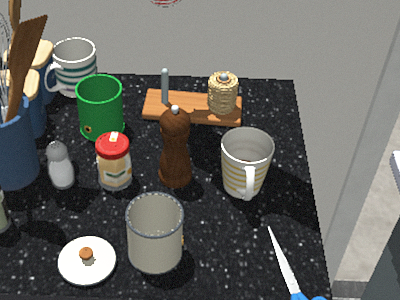

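The spool is off: the post is bare, the stand is unmoved, and the spool's lower edge is just visible at the top of the crop. The 48 mm grip width is narrower than the 56 mm spool, so I'll look at how it's held.

```bash
python3 - <<'E'
import cv2,pickle,numpy as np
from station import vision
a=vision.snapshot("side");b=vision.snapshot("wrist");pickle.dump((a,b),open("s2.pkl","wb"))
A=cv2.resize(a["color"][0:150,225:425],(400,300));B=cv2.resize(b["color"],(400,300))
cv2.imwrite("pics/m2.png",cv2.resize(np.hstack([A,B]),(800,300)))
E
```

```text
(no output)
```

View pics/m2.png

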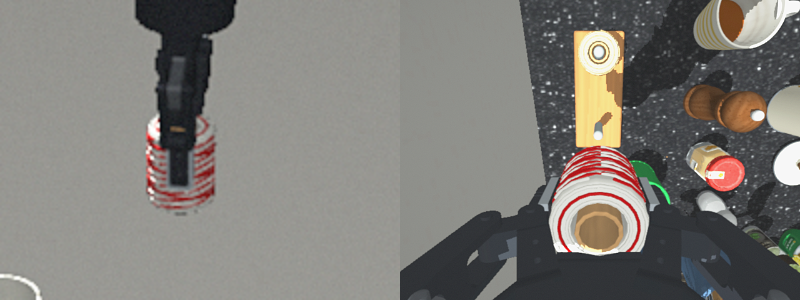

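Held upright and centred between the fingers, with the yarn compressed slightly at the pads. Carrying on over the row to a point above the canister.

```bash
python3 - <<'E'
from h import *; import cv2,pickle
from station import r,status,vision
r.move_straight([.5705,.088,.265],.15); r.move_straight([.5705,.088,.16],.1); r.sleep(.3)
a,t,b=[vision.snapshot(n) for n in("side","top","wrist")];pickle.dump((a,t,b),open("s3.pkl","wb"))
o=status.observe();print(o["time"],o["eef_pos"],np.round(o["ft_force"],2),o["grip_width"])
A=cv2.resize(a["color"][225:375,205:405],(400,300),interpolation=2);B=cv2.resize(b["color"],(400,300))
cv2.imwrite("pics/m3.png",np.vstack([np.hstack([A,B]),np.hstack([cv2.resize(t["color"][130:330,120:320],(400,300)),cv2.resize(b["color"][200:425,200:500],(400,300))])]))
E
```

```text
13.7917 [0.570565   0.08797549 0.16011021] [-0.39  0.64 -1.26] 0.04848060171791849
```

View pics/m3.png

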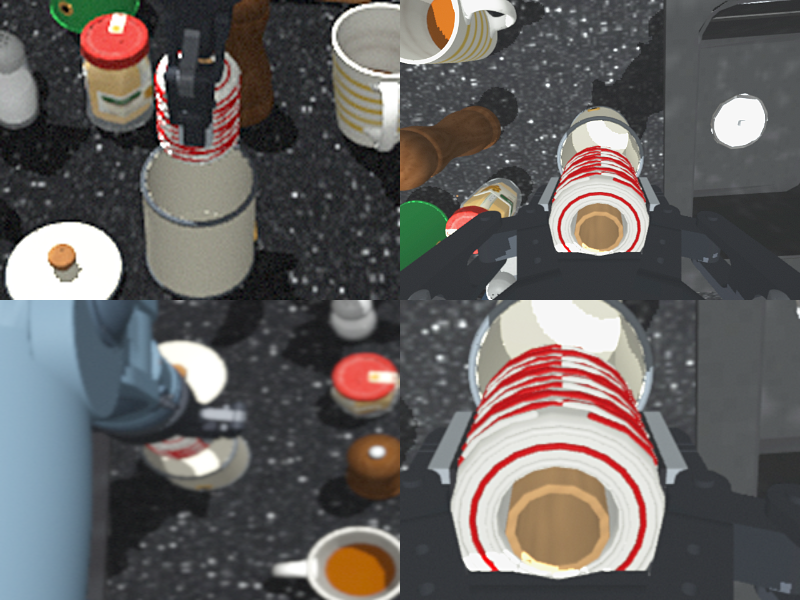

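Side view: the spool axis (crop col ~199.5) lines up with the rim centre (~199), so x is good. I'll check y from the wrist view's rim edges (u≈254 and 390, v≈256).

```bash
python3 - <<'E'
from h import *; import pickle
a,t,b=pickle.load(open("s3.pkl","rb"))
l,rr=onz(b,254,256,.095),onz(b,389.8,256,.095);print("rim",l,rr,(l+rr)/2,np.linalg.norm(l-rr))
l,rr=onz(b,239,382,.2055),onz(b,398.8,382,.2055);print("spool",l,rr,(l+rr)/2,np.linalg.norm(l-rr))
# side: spool lower-body edges (v crop 100) and rim
l,rr=onz(a,205+156/2,275,.16),onz(a,205+243/2,275,.16);print("side spool x",(l+rr)[0]/2)
l,rr=onz(a,205+142/2,314.6,.095),onz(a,205+256/2,314.6,.095);print("side rim x",(l+rr)[0]/2,np.linalg.norm(l-rr))
E
```

```text
rim [0.57003423 0.04953123 0.095     ] [0.57579453 0.13110215 0.095     ] [0.57291438 0.09031669 0.095     ] 0.0817740560651042
spool [0.57399806 0.06306458 0.2055    ] [0.57752734 0.11291352 0.2055    ] [0.5757627  0.08798905 0.2055    ] 0.049973718724516294
side spool x 0.5727315294510626
side rim x 0.5725302302958657 0.081196982080449
```

```bash
python3 - <<'E'
from h import *; import cv2
from station import r,status,vision
r.move_straight([.5705,.090,.160],.03); print(r.move_straight([.5705,.090,.1355],.04,f_stop=6)); r.sleep(.6)
o=status.observe();print(o["time"],o["eef_pos"],np.round(o["ft_force"],2),o["grip_width"],np.abs(o["joint_velocities"]).max())
a,b=vision.snapshot("side")["color"],vision.snapshot("wrist")["color"]
cv2.imwrite("pics/m4.png",np.hstack([cv2.resize(a[225:375,205:405],(400,300),interpolation=2),cv2.resize(b[200:425,200:500],(400,300))]))
E
```

```text
False
15.4 [0.57050131 0.09000801 0.13553627] [ 0.62  0.25 -1.1 ] 0.04877159298690815 0.0014007347129340732
```

View pics/m4.png

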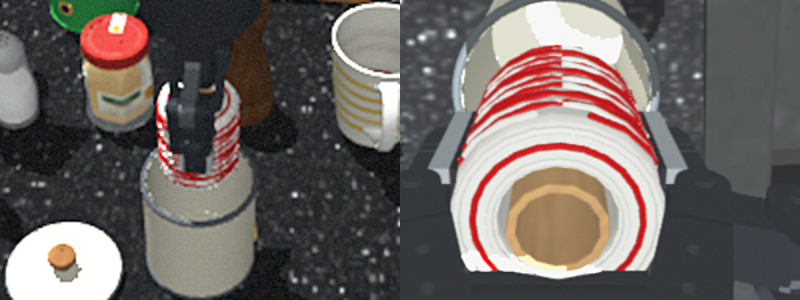

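The spool hangs upright over the mouth. Side view puts its lower edge at about (305,318), roughly 16–20 mm above the rim. The rim and spool axis coincide in both views, and nothing touches.

```bash
python3 -c "
from station import r
print(r.close_job())"
```

```text
the job is handed in; nothing more can be done
None
```

I handed the job in with the red-and-white spool held still and upright in the gripper, centred to about 2 mm over the cream canister's mouth. Its lower end is about 16–20 mm above the rim and touches nothing. The carry kept well above the mug, mill and jar, and nothing else looked moved in the camera views.

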